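# Wind up the mould press with its loose crank and draw the mould out

## Task

Unload the screw press: fit the loose red crank fully down over the hidden hex head of the press screw, wind it counter-clockwise (seen from above) until the press plate is clear above the rim of the steel mould, then take the crank off and lay it back flat on the bench. Then draw the blue board towards you until the mould, still standing on the board, is wholly out in front of the press, and leave the other things on the bench where they are.

Things in the scene. Friction and masses are not known exactly. Their poses are not given: they have to be found in the camera images.
- press: portal screw press bolted to the bench. Origin on the bench under the screw axis; +x to its back, +y to its left, z up. Two columns 26 mm thick (feet 84 x 48 mm) at y = +152 and -152 mm; a beam 46 mm deep (x), 344 mm long (y) bridges them, underside 100 mm, top 134 mm over the bench (dome nuts at its ends reach 150 mm). Plate, screw and guide rods hang in the beam.
- collar_rim (a point): centre of the rim of the guard collar that stands on the beam round the screw axis, 179 mm over the bench: bore 60 mm, outside 67 mm, 45 mm tall. The screw's hex head stands inside it.
- hex_top (a point): centre of the top of the screw's greased hex head in the collar (8 mm below the rim with the plate right down; rises with the plate). Hex 34 mm over flats; its top 6 mm is a cone, 25 mm wide at the top, then 18 mm of hex. Axes are the press's: the hex's own angle about z is not given, find it by feel. The screw turns at about 0.3 N m and stays where left, also with a crank on it.
- press_plate (a joint): height of the press plate in m: 0 = right down in the mould (underside 12 mm below the mould's rim), growing as it rises, end stop at 0.022; starts at 0 to 0.005. The quick thread lifts it, and the hex head with it, 30 mm for a full turn counter-clockwise from above. Plate 60 mm (x) by 110 mm (y).
- crank_hub (a point): loose red dog-leg crank with black knob, 0.47 kg, heavy in the hub, on the bench. Point: middle of the hub's grip block, 36 mm wide (y), 44 mm long (x), from 21 mm under to 11 mm over it. +x runs from hub to knob, z up the hub axis. It is 57 mm over the bench when the crank lies there, about 51 mm over hex_top when stopped by the hex's corners, 32 mm over hex_top when fully down.
- socket_mouth (a point): centre of the mouth of the crank's hex socket, 57 mm under crank_hub; lowest face of the crank. Socket 37 mm over flats, 25 mm deep, outside about 52 mm; flats face +x and -x. It fits every 60 degrees and drops on within about 9 degrees of that if centred to 1 mm. The arm, 20 mm wide, leaves the hub 39 mm above the mouth, drops beyond 43 mm and ends level with the mouth 105 mm from the hub axis.
- knob_mid (a point): middle (half-way up) of the crank's upright black knob, 27 mm thick, 60 mm tall, spinning freely on its pin; 90 mm from the hub axis along the arm, 12.5 mm lower than crank_hub.
- board_top (a point): centre of the top of the blue plastic chopping board, 320 mm long (its own y), 220 mm wide, 17 mm thick, 0.8 kg, under the press on four 3 mm glides (top 20 mm over the bench), long side along the press's x. Its front end reaches about 140 mm in front of the screw axis. Too wide to grasp, but the glides slide easily on the bench (friction 0.08).
- board_strip (a point): centre of the top of the dark ribbed non-slip strip across the front end of the board: rubber, 190 mm by 52 mm, 22 mm over the bench, about 100 mm in front of the screw axis, clear of the mould and the beam. Fingertips pressed on it with about 15 N and drawn smoothly (about 0.05 m/s) take the board along; jerky pulls slip.
- mould_centre (a point): centre (half-way up) of the perforated steel mould that stands on the board under the plate: 80 mm (x), 130 mm (y), 48 mm tall, walls 4 mm, lid sunk 12 mm below the rim, about 0.6 kg. At the start its axes are the press's. It is out of the press when its centre is 75 mm or more in front of the screw axis, along the press's x.
- mug: bystander: white mug, 94 mm tall; origin at the centre of its foot
- yoghurt_pot: bystander: small white and blue tub, 72 mm tall; origin at the centre of its foot
- pepper_shaker: bystander: shaker, 90 mm tall; origin at the centre of its foot
- garlic: bystander: garlic bulb, 56 mm; origin at the centre of its underside

How it is judged:
On the way, in this order (a step that is already met when the one before it is completed fails the run):
1. the crank is fully down on the hex head of the screw (horizontal distance between crank_hub and hex_top below 0.01 m and z of crank_hub in the frame of hex_top below 0.038 m and angle between crank_hub's own z axis and vertical below 0.13 rad), for 0.2 s.
2. the plate is wound up clear of the mould's rim with the crank on the hex (value of joint press_plate above 0.0135 m and horizontal distance between crank_hub and hex_top below 0.012 m), for 0.1 s.
3. the crank lies flat on the bench again, let go (height (world z) of crank_hub below 0.063 m and angle between crank_hub's own z axis and vertical below 0.08 rad and contact force between the fingers and crank below 0.1 N), for 0.2 s.
4. the mould is out in front of the press (x of mould_centre in the frame of press below -0.075 m), for 0.1 s.
At the end, for the whole second after the job is handed in: The mould stands level on the board (centre within 70 mm of the board's centre), its centre at least 75 mm in front of the screw axis, the board flat on the bench; the plate is still at least 13.5 mm up; the crank lies upright and flat on the bench; everything is at rest (x of mould_centre in the frame of press below -0.075 m and horizontal distance between mould_centre and board_top below 0.07 m and height (world z) of mould_centre between 0.04 and 0.049 m and angle between each of mould_centre, crank_hub's own z axis and vertical below 0.08 rad and angle between board_top's own z axis and vertical below 0.05 rad and value of joint press_plate above 0.0135 m and height (world z) of crank_hub between 0.05 and 0.063 m and linear speed of each of mould, board, crank below 0.02 m/s); the robot touches nothing.
It fails at once if a bystander (mug, tub, shaker, garlic) is shifted by more than 30 mm (distance of any of mug, yoghurt_pot, pepper_shaker, garlic from where it was at the start of the episode above 0.03 m).
It fails at once if the mould is tipped (angle between mould_centre's own z axis and vertical above 0.25 rad).
It also fails if it takes over 72 s, if anything falls off the work surface, if the arm or the gripper's body presses on something with over 40 N, if the wrist force passes 120 N, or if a joint passes its speed limit or range.

## Robot

A 7-joint arm with a two-finger parallel gripper is mounted at the origin on a cart in front of the work surface, level with it; the furniture and walls round the work are solid. World frame = base frame: x ahead of the robot, y to its left, z up, the work surface at z = 0. Lengths are in m, angles in rad, forces in N, time in s.
With the tool pointing down it reaches from about 0.4 to 0.75 m from the base axis. Payload 19.5 kg.
Tool frame: the origin (TCP) lies at the very end of the fingers, on their centre line; the grasp point (between the pads) lies 19 mm behind it; z points along the fingers, y is the line along which they close (so a half turn about z gives the same grasp; the last joint's range is limited). The gripper opens to 85 mm and grips with 20 to 120 N. Pads are 22 mm wide; open, the fingers measure 114 mm over their backs; the gripper's body (76 mm by 85 mm) begins 54 mm behind the grasp point. The pads swing forward as they close: fully open they stand 13 mm farther back than shut.
Start: joints at [-1.358, 0.707, -0.028, 1.485, 0.022, 0.951, -0.075], TCP at [0.145, 0.556, 0.2] pointing down, gripper open.
Joint ranges: [-2.71, 2.71], [-0.32, 2.16], [-1.57, 1.52], [0, 2.45], [-1.46, 4.6], [0, 2.02], [-2.83, 2.83]. Speed limits (rad/s): [1.89, 1.89, 2.57, 2.57, 3.01, 3.01, 3.01].

## Interface

Orientations are given as a rotation vector (axis times angle).
In Python, from plant import r gives the robot as it stands.
- The arm moves only by the shell command python3 -m pendant 'ROWS' [FORCE]. ROWS is JSON, a list of rows, each a list of 7 numbers: the finger opening in mm, from 0 to 85.4, then the shift along the tool's x, y, z in mm, then the turn, a rotation vector about the tool's x, y, z in degrees. A call has 1 to 8 rows; each row is the pose to reach, as a shift and turn from the pose commanded when the call began, along the tool's axes at that moment; what a row does not reach only later rows make up. A row lasts 1/8 s, in which the tool goes at most 62.5 mm and 10.7 degrees, less where a joint would pass 70% of its speed; a pose out of reach is approached as far as the arm can. A call with a gripper value outside its range is refused whole. The fingers move at their own pace and stop on an object; FORCE is the grip in N (left out, the last holds). Time passes only in rows, so rows that repeat a pose let the fingers close. It gives the time, the measured TCP pose, the force, the opening and the grip force at its end, in the units of the state.
- r.observe(): the state, without advancing time (a new reading comes with each control period).
- r.grab_frame(name): name is "side" or "top" or "wrist"; returns a dict with "image" (400x640x3 uint8, red, green, blue), "vertical_fov" (degrees; the focal length in pixels is half the picture's height over the tangent of half this angle, whatever the lens; pixels are square), "cx", "cy" (the principal point, pixels), "rvec" (rotation vector, rad) and "tvec" (3), from world to camera coordinates, as OpenCV has them. Camera axes: x right, y down, z forward; pixel columns grow to the right and rows downward; lengths in m; the calibration is good to about 2 mm. The wrist camera is an equidistant fisheye: a pixel r from the principal point sees the ray r / f radians off the axis. A picture is of the moment at which its call begins. There is no depth.
- r.close_job(): hands the job in; it is judged then, once.
The state is a dict: "clock": time; "joint_pos": joint angles; "joint_vel": joint speeds; "tau": joint torques, N m; "ee_pos": TCP position; "ee_rot": TCP orientation; "force": force on the tool from outside, world axes, zero at the start; "wrist_torque": the same for the moment, N m; "grip_width": finger opening in m; "grasp_force": force on a finger pad.
Only numpy, scipy, OpenCV 4.12 (cv2) and the standard library are available. Lean on these libraries where they do the work, as an engineer would, in place of code of your own. Each camera call takes 0.05 s, during which the arm holds its last target. There are 200 camera calls.

## Working session

There is one attempt and no reset: what is moved stays moved. The work goes in short steps, Python scripts to look and compute and a shell command to move; the robot and the scene stay as the last step left them, time stands still between calls to the robot, and variables do not carry over. Pictures are saved under pics/ and viewed, at most 10 in all, crops included, and the job is handed in when it is done.

```bash
mkdir -p pics; ls
python3 - <<'E'
from plant import r
import cv2
s=r.observe()
print({k:(v if not hasattr(v,'__len__') else [round(float(x),4) for x in v]) for k,v in s.items()})
for n in ("top","side"):
    f=r.grab_frame(n); cv2.imwrite(f"pics/{n}0.png",f["image"][:,:,::-1])
    print(n,f["vertical_fov"],f["cx"],f["cy"],f["rvec"],f["tvec"])
E
```

```text
pics
{'clock': 0.0, 'joint_pos': [-1.3577, 0.7071, -0.0276, 1.485, 0.022, 0.9509, -0.0755], 'joint_vel': [-0.0014, -0.0, -0.0016, 0.0013, -0.0018, -0.0, 0.0001], 'tau': [0.0, -88.3205, 1.2344, -23.6167, 0.0168, 0.0065, 0.0], 'ee_pos': [0.1448, 0.5562, 0.1997], 'ee_rot': [-0.3992, -3.116, 0.0017], 'force': [0.7298, -0.4155, 0.4234], 'wrist_torque': [0.0054, 0.016, -0.0005], 'grasp_force': 0.0, 'grip_width': 0.0854672105378614}
top 46.820439859285685 321.2318581246332 199.14119794081958 [ 2.14248195 -2.12255719  0.17689696] [0.08425246 0.57724662 1.56652693]
side 44.174518207468005 319.778084376499 193.11909142401095 [ 2.20001087 -0.16723567  0.09536861] [-0.52216626  0.18582317  1.34092735]
```

View pics/top0.png

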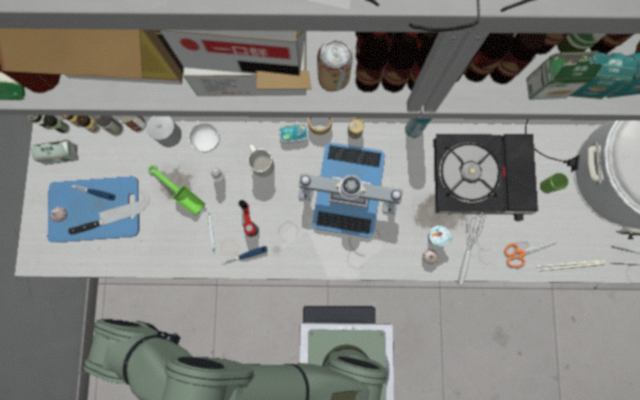

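View pics/side0.png

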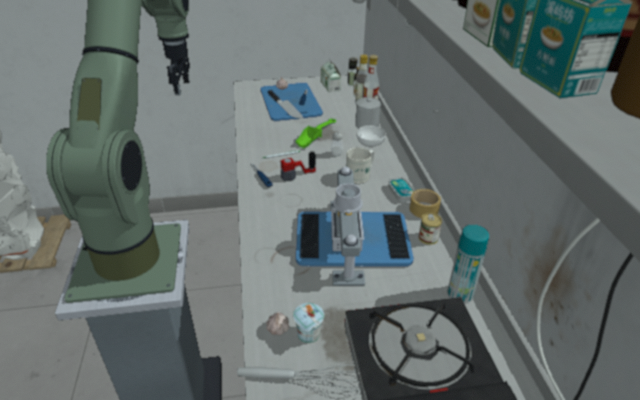

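The top view shows the crank hub at about (250,229) and its knob at (244,204). The collar is at (351,187) and the front strip at (343,221). I'll enlarge these areas for accurate pixels.

Run:
```python
import cv2,numpy as np
a=cv2.imread("pics/top0.png")[140:250,230:415]; a=cv2.resize(a,None,fx=4.3,fy=4.3,interpolation=cv2.INTER_CUBIC)
cv2.imwrite("pics/topc.png",a)
b=cv2.imread("pics/side0.png")[140:300,240:450]; b=cv2.resize(b,None,fx=3.7,fy=3.7,interpolation=cv2.INTER_CUBIC)
cv2.imwrite("pics/sidec.png",b); print(a.shape,b.shape)
```

```text
(473, 796, 3) (592, 777, 3)
```

View pics/topc.png

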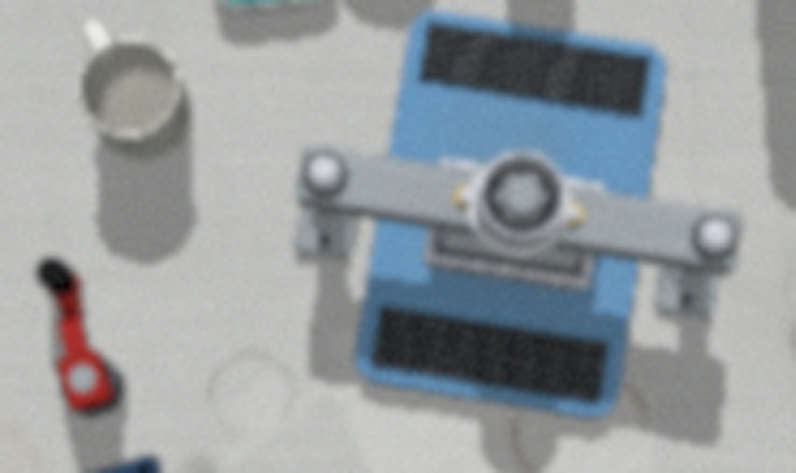

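View pics/sidec.png

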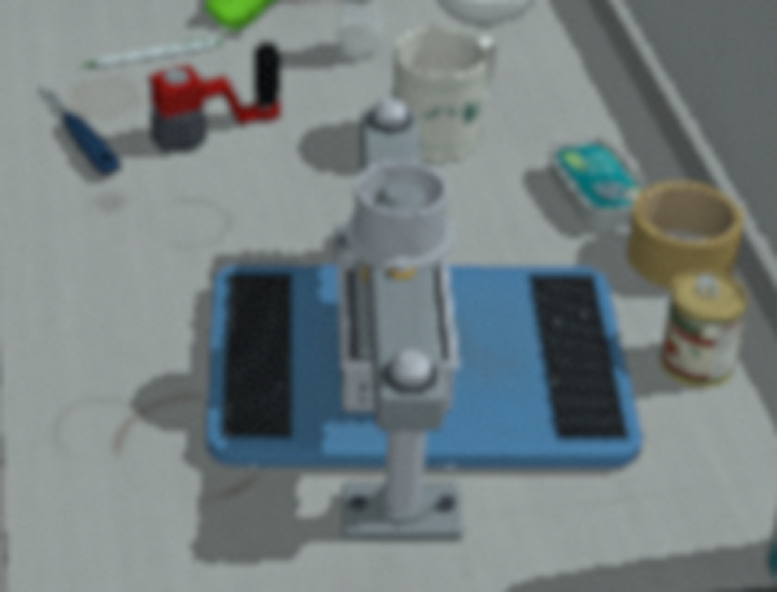

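The crops show these points. In the top crop: rim centre (523,199), dome nuts (324,170) and (715,233), hub cap (85,377), knob top (55,273). In the side crop: rim (402,189), hub cap (178,75), knob top (267,48). Next I'll turn them into positions.

```bash
cat > h.py <<'E'
import numpy as np, cv2
from scipy.spatial.transform import Rotation as R
from plant import r
def ray(f,u,v):
    M=R.from_rotvec(f["rvec"]).as_matrix(); t=np.array(f["tvec"])
    F=200/np.tan(np.radians(f["vertical_fov"])/2)
    d=M.T@np.array([(u-f["cx"])/F,(v-f["cy"])/F,1]); return -M.T@t,d
def fray(f,u,v):
    M=R.from_rotvec(f["rvec"]).as_matrix(); t=np.array(f["tvec"])
    F=200/np.tan(np.radians(f["vertical_fov"])/2)
    a=np.array([u-f["cx"],v-f["cy"]]); q=np.hypot(*a)
    d=np.array([*(a/max(q,1e-9)*np.sin(q/F)),np.cos(q/F)]); return -M.T@t,M.T@d
def plane(cd,z): c,d=cd; return c+d*(z-c[2])/d[2]
def tri(a,b):
    A=np.stack([a[1],-b[1]],1); s=np.linalg.lstsq(A,b[0]-a[0],rcond=None)[0]
    p,q=a[0]+s[0]*a[1],b[0]+s[1]*b[1]; return (p+q)/2,np.linalg.norm(p-q)
def move(w,yaw=None):
    "print tool-frame shift (mm) to world TCP w, from the measured pose, and current yaw of tool y axis"
    s=r.observe(); Rm=R.from_rotvec(s["ee_rot"]); p=np.array(s["ee_pos"])
    print("tcp",p.round(4),"tool x",Rm.as_matrix()[:,0].round(3),"y",Rm.as_matrix()[:,1].round(3),"z",Rm.as_matrix()[:,2].round(3))
    print("shift mm",(Rm.inv().apply(np.array(w)-p)*1000).round(1))
    if yaw is not None: # world yaw of tool x axis wanted
        W=R.from_matrix(np.array([[np.cos(yaw),np.sin(yaw),0],[np.sin(yaw),-np.cos(yaw),0],[0,0,-1]]))
        print("rotvec deg",np.degrees((Rm.inv()*W).as_rotvec()).round(1))
E
python3 - <<'E'
from h import *
T=r.grab_frame("top");S=r.grab_frame("side")
tp=lambda x,y:ray(T,230+x/4.3-.4,140+y/4.3-.4); sp=lambda x,y:ray(S,240+x/3.7-.4,140+y/3.7-.4)
for n,a,b,z in [("rim",(523,199),(402,189),.179),("nutL",(324,170),(391,112),.148),("nutR",(715,233),(410,368),.148),("hub",(85,377),(178,75),.070),("knob",(55,273),(267,48),.0745)]:
    print(n,plane(tp(*a),z).round(4),plane(sp(*b),z).round(4),tri(tp(*a),sp(*b)))
for n,a in [("strip corners",(378,310)),("",(607,345)),("",(600,402)),("",(370,365))]: print(n,plane(tp(*a),.022).round(4))
for n,a,z in [("mouldFL",(428,262),.068),("mouldFR",(585,285),.068)]: print(n,plane(tp(*a),z).round(4))
E
```

```text
rim [ 0.5986 -0.0071  0.179 ] [ 0.6027 -0.006   0.179 ] (array([ 0.60046804, -0.00728248,  0.17965233]), np.float64(0.003912578472272836))
nutL [0.6261 0.1437 0.148 ] [0.6248 0.1385 0.148 ] (array([0.62643793, 0.14390027, 0.14442285]), np.float64(0.0008711165231571657))
nutR [ 0.5797 -0.1557  0.148 ] [ 0.5775 -0.1616  0.148 ] (array([ 0.57967815, -0.15631845,  0.1433279 ]), np.float64(0.001690695404533762))
hub [0.4731 0.3341 0.07  ] [0.4739 0.3392 0.07  ] (array([0.47305255, 0.33350454, 0.07362891]), np.float64(0.0006560997698580659))
knob [0.5558 0.3603 0.0745] [0.5581 0.3661 0.0745] (array([0.55619409, 0.35959365, 0.07842347]), np.float64(0.001994899701386308))
strip corners [0.5358 0.1025 0.022 ]
 [ 0.5085 -0.0857  0.022 ]
 [ 0.4616 -0.0796  0.022 ]
 [0.4902 0.1085 0.022 ]
mouldFL [0.5685 0.0622 0.068 ]
mouldFR [ 0.551  -0.0636  0.068 ]
```

Run:
```python
from h import *
f=r.grab_frame("wrist"); s=r.observe(); c,d=fray(f,f["cx"],f["cy"])
Rm=R.from_rotvec(s["ee_rot"])
print(f["vertical_fov"],"cam in tool",Rm.inv().apply(c-np.array(s["ee_pos"])).round(3),"axis",Rm.inv().apply(d).round(3))
move([.57,-.007,.33],np.radians(18))
move([.50,.25,.33],np.radians(18))
```

```text
65.70646984690485 cam in tool [ 0.069  0.    -0.174] axis [-0.27   0.     0.963]
tcp [0.1449 0.5563 0.2   ] tool x [-0.968  0.252 -0.   ] y [ 0.252  0.968 -0.   ] z [-0. -0. -1.]
shift mm [-553.4 -438.1 -129.8]
rotvec deg [ -0.    0.  147.4]
tcp [0.1449 0.5563 0.2   ] tool x [-0.968  0.252 -0.   ] y [ 0.252  0.968 -0.   ] z [-0. -0. -1.]
shift mm [-420.8 -207.  -129.9]
rotvec deg [ -0.    0.  147.4]
```

```bash
python3 -m pendant '[[70,-37,-33,-20,0,0,10.5],[70,-75,-67,-40,0,0,21],[70,-112,-100,-60,0,0,31.5],[70,-150,-133,-80,0,0,42],[70,-187,-167,-80,0,0,52.5],[70,-225,-200,-80,0,0,63],[70,-262,-233,-80,0,0,73.5],[70,-300,-267,-80,0,0,84]]' 20
python3 - <<'E'
from h import *
move([.535,-.028,.24],np.radians(18))
E
```

```text
clock: 1.25
ee_pos: [0.3686, 0.2211, 0.2803]
ee_rot: [-2.388, -2.042, -0.001]
force: [-0.0, 0.2, -0.2]
grip_width: 0.0698
grasp_force: 0.0
tcp [0.3686 0.2211 0.2803] tool x [0.155 0.988 0.   ] y [ 0.988 -0.155  0.   ] z [ 0.  0. -1.]
shift mm [-220.3  203.    40.3]
rotvec deg [ 0.  -0.  63.1]
```

```bash
python3 -m pendant '[[70,-37,34,7,0,0,10.5],[70,-73,68,14,0,0,21],[70,-110,102,20,0,0,31.5],[70,-147,135,27,0,0,42],[70,-183,169,34,0,0,52.5],[70,-220,203,40,0,0,62],[70,-220,203,40,0,0,62],[70,-220,203,40,0,0,62]]'
python3 - <<'E'
from h import *
f=r.grab_frame("wrist"); move([.473,.334,.2],np.radians(17.5))
c,d=fray(f,320,200); print(c)
M=R.from_rotvec(f["rvec"]).as_matrix()
p=M@np.array([.601,-.007,.179])+f["tvec"]; th=np.arccos(p[2]/np.linalg.norm(p)); F=200/np.tan(np.radians(f["vertical_fov"])/2)
u=np.array([f["cx"],f["cy"]])+F*th*p[:2]/np.hypot(*p[:2]); print(u)
cv2.imwrite("pics/w1full.png",f["image"][:,:,::-1])
np.save("w1.npy",f["image"]); import pickle; pickle.dump(f,open("w1.pkl","wb"))
x,y=[int(v) for v in u]; im=f["image"][max(0,y-75):y+75,max(0,x-95):x+95,::-1]; print(max(0,x-95),max(0,y-75))
cv2.imwrite("pics/w1.png",cv2.resize(im,None,fx=4,fy=4,interpolation=cv2.INTER_CUBIC))
E
```

```text
clock: 2.25
ee_pos: [0.5355, -0.025, 0.2401]
ee_rot: [-3.096, -0.531, 0.001]
force: [-0.5, 0.9, -0.1]
grip_width: 0.0701
grasp_force: 0.0
tcp [ 0.5355 -0.0245  0.2403] tool x [ 0.943  0.334 -0.   ] y [ 0.334 -0.943 -0.001] z [-0.     0.001 -1.   ]
shift mm [  60.9 -358.8   40.5]
rotvec deg [-0.  0.  2.]
[ 0.59966796 -0.00189083  0.41375956]
[329.05233358 115.70099525]
234 40
```

View pics/w1.png

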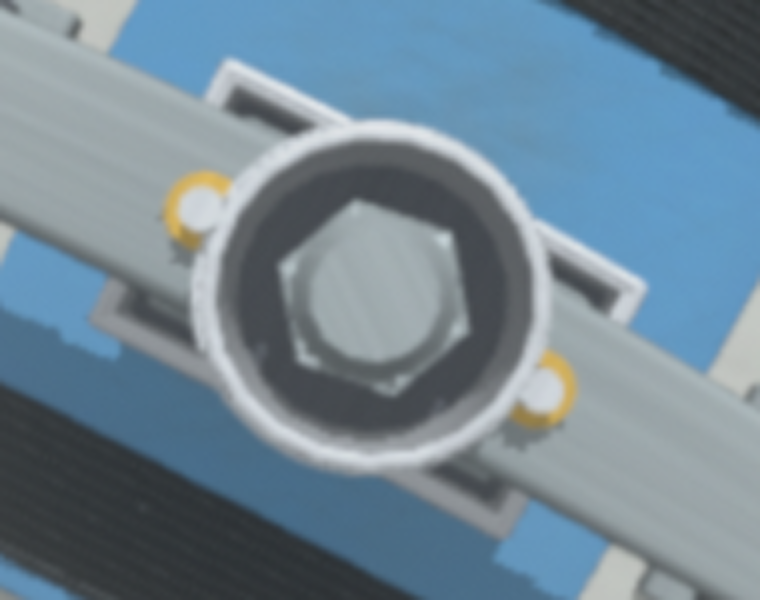

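The wrist view shows the hex clearly. Its corners are at (358,202), (452,236), (468,330), (393,393), (302,357) and (280,268), the collar rim centre is at (371,295), and the hex top centre is at (374,292).

Run:
```python
from h import *; import pickle
f=pickle.load(open("w1.pkl","rb"))
g=lambda x,y,z:plane(fray(f,234+x/4-.4,40+y/4-.4),z)
P=np.array([g(x,y,.166) for x,y in [(358,202),(452,236),(468,330),(393,393),(302,357),(280,268)]])
c=P.mean(0);print("hex c",c.round(4)); d=P-c
a=np.degrees(np.arctan2(d[:,1],d[:,0])); print(a.round(1),np.mod(a,60).round(1),(np.hypot(d[:,0],d[:,1])*1e3).round(1))
print("rim",g(371,295,.179).round(4),"hextop",g(374,292,.172).round(4))
A=g(203,208,.16);B=g(545,389,.16); print("rods mid",(A+B)/2, np.degrees(np.arctan2((A-B)[1],(A-B)[0]))-90)
```

```text
hex c [ 0.602  -0.0056  0.166 ]
[  29.8  -31.   -89.7 -150.2  148.7   92. ] [29.8 29.  30.3 29.8 28.7 32. ] [19.4 19.5 19.4 19.5 18.8 19.8]
rim [ 0.602  -0.0045  0.179 ] hextop [ 0.6028 -0.0049  0.172 ]
rods mid [ 0.60221571 -0.00567528  0.16      ] -8.561429663863521
```

Run:
```python
from h import *
move([.407,.313,.15],np.radians(17.5))
```

```text
tcp [ 0.5355 -0.0245  0.2403] tool x [ 0.943  0.334 -0.   ] y [ 0.334 -0.943 -0.001] z [-0.     0.001 -1.   ]
shift mm [  -8.4 -361.    90.5]
rotvec deg [-0.  0.  2.]
```

```bash
python3 -m pendant '[[70,-1,-40,0,0,0,0],[70,-2,-95,10,0,0,1],[70,-4,-150,30,0,0,1],[70,-5,-205,50,0,0,2],[70,-6,-260,70,0,0,2],[70,-7,-315,90,0,0,2],[70,-8,-361,90,0,0,2],[70,-8,-361,90,0,0,2]]'
python3 - <<'E'
from h import *
import pickle
f=r.grab_frame("wrist"); move([.407,.313,.15],np.radians(17.5))
f=r.grab_frame("wrist"); pickle.dump(f,open("w2.pkl","wb"))
M=R.from_rotvec(f["rvec"]).as_matrix()
p=M@np.array([.49,.339,.07])+f["tvec"]; th=np.arccos(p[2]/np.linalg.norm(p)); F=200/np.tan(np.radians(f["vertical_fov"])/2)
u=np.array([f["cx"],f["cy"]])+F*th*p[:2]/np.hypot(*p[:2]); print(u)
x,y=[int(v) for v in u]; a,b=max(0,x-95),max(0,y-75); im=f["image"][b:b+150,a:a+190,::-1]; print(a,b)
cv2.imwrite("pics/w2.png",cv2.resize(im,None,fx=4,fy=4,interpolation=cv2.INTER_CUBIC))
E
```

```text
clock: 3.3
ee_pos: [0.4058, 0.3159, 0.15]
ee_rot: [-3.103, -0.486, 0.002]
force: [-0.6, -1.1, -0.3]
grip_width: 0.0699
grasp_force: 0.0
tcp [0.407  0.3138 0.1503] tool x [ 0.953  0.303 -0.   ] y [ 0.303 -0.953 -0.   ] z [-0.  0. -1.]
shift mm [-0.3  0.8  0.3]
rotvec deg [-0.   0.   0.1]
[323.8959522   92.57405752]
228 17
```

View pics/w2.png

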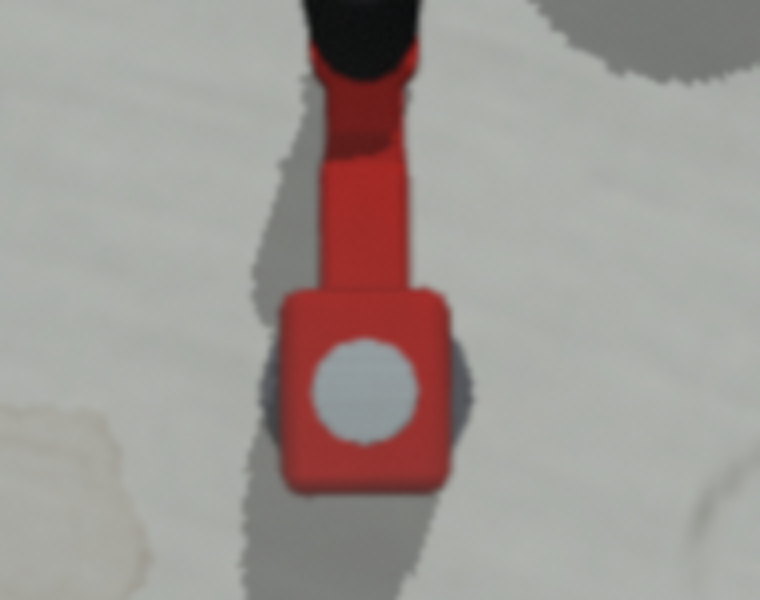

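The crank is aligned with the tool to about 1°. The hub cap centre is at (364,391) and the block centre at (365,391).

Run:
```python
from h import *; import pickle
f=pickle.load(open("w2.pkl","rb"))
g=lambda x,y,z:plane(fray(f,228+x/4-.4,17+y/4-.4),z)
h=g(364.5,391,.0685); print(h, (g(451,391,.068)-g(281,391,.068)),(g(365,290,.068)-g(365,492,.068)))
a=g(364,145,.03)-g(365,225,.045); a=g(363,70,.05)-h; print(np.degrees(np.arctan2(a[1],a[0])))
move([h[0],h[1],.042],np.radians(17.5))
```

```text
[0.4716814  0.33757769 0.0685    ] [ 0.01047578 -0.03312764  0.        ] [0.03988355 0.01264475 0.        ]
18.045581324425292
tcp [0.4078 0.3126 0.1505] tool x [0.954 0.301 0.   ] y [ 0.301 -0.954 -0.   ] z [ 0.  0. -1.]
shift mm [ 68.4  -4.6 108.5]
rotvec deg [-0. -0.  0.]
```

```bash
python3 -m pendant '[[70,40,-5,20,0,0,0],[70,68,-5,50,0,0,0],[70,68,-5,85,0,0,0],[70,68,-5,105,0,0,0],[70,68,-5,108,0,0,0],[70,68,-5,108,0,0,0],[25,68,-5,108,0,0,0],[25,68,-5,108,0,0,0]]' 80; python3 -m pendant '[[25,0,0,0,0,0,0],[25,0,0,0,0,0,0]]' 80
python3 - <<'E'
from h import *
move([.4717,.3376,.042],np.radians(17.5)); print(r.observe()["grasp_force"],r.observe()["joint_pos"])
E
```

```text
clock: 4.4
ee_pos: [0.4719, 0.3376, 0.0428]
ee_rot: [-3.105, -0.475, -0.001]
force: [0.4, -0.7, -0.7]
grip_width: 0.0344
grasp_force: 0.0
clock: 4.65
ee_pos: [0.4717, 0.3375, 0.0423]
ee_rot: [3.105, 0.475, 0.0]
force: [-0.2, -0.3, 0.3]
grip_width: 0.0248
grasp_force: 0.0
tcp [0.4717 0.3375 0.0423] tool x [0.954 0.299 0.   ] y [ 0.299 -0.954  0.   ] z [ 0. -0. -1.]
shift mm [ 0.  -0.1  0.3]
rotvec deg [ 0.  -0.  -0.1]
0.0 [-0.94092136  1.01086215  0.56031769  1.63043949 -0.74578646  0.72554465
 -1.28160246]
```

Run:
```python
from h import *
f=r.grab_frame("wrist"); cv2.imwrite("pics/w3.png",f["image"][:,:,::-1])
```

```text
(no output)
```

View pics/w3.png

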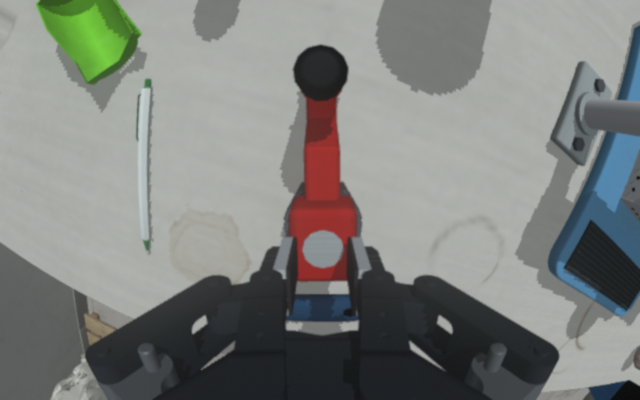

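The pads stand on either side of the hub block, but no grip force is reported. I'll command further closing and check.

```bash
python3 -m pendant '[[10,0,0,0,0,0,0],[10,0,0,0,0,0,0]]' 80
python3 - <<'E'
from h import *
s=r.observe(); print(s["grip_width"],s["grasp_force"])
f=r.grab_frame("wrist"); cv2.imwrite("pics/w4.png",cv2.resize(f["image"][170:330,220:420,::-1],None,fx=3.5,fy=3.5))
E
```

```text
clock: 4.95
ee_pos: [0.4717, 0.3375, 0.0422]
ee_rot: [3.105, 0.475, -0.0]
force: [-0.6, 0.2, 0.2]
grip_width: 0.0099
grasp_force: 0.0
0.009898917665700856 0.0
```

View pics/w4.png

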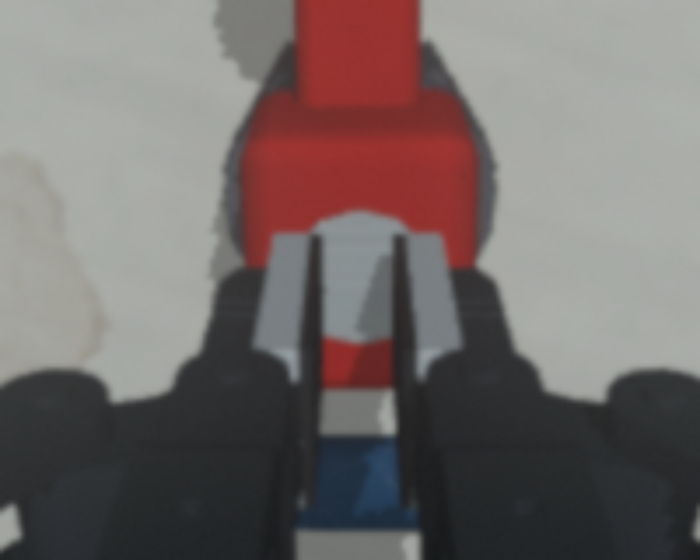

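The fingertips are visibly above the hub cap. The 9.9 mm gap spans 20 px, which puts the tips well above the nominal TCP. I'll reopen and go 28 mm lower, which is still above the bench by either reckoning, then close again.

```bash
python3 -m pendant '[[70,0,0,0,0,0,0],[70,0,0,0,0,0,0],[70,0,0,0,0,0,0],[70,0,0,15,0,0,0],[70,0,0,28,0,0,0],[70,0,0,28,0,0,0],[20,0,0,28,0,0,0],[20,0,0,28,0,0,0]]' 80; python3 -m pendant '[[20,0,0,0,0,0,0],[20,0,0,0,0,0,0]]' 80;python3 - <<'E'
from h import *
f=r.grab_frame("wrist"); cv2.imwrite("pics/w5.png",cv2.resize(f["image"][170:330,220:420,::-1],None,fx=3.5,fy=3.5))
E
```

```text
clock: 6.0
ee_pos: [0.4719, 0.3375, 0.0146]
ee_rot: [-3.105, -0.475, -0.001]
force: [-9.5, -4.5, 48.8]
grip_width: 0.0348
grasp_force: 63.9
clock: 6.25
ee_pos: [0.4719, 0.3375, 0.0148]
ee_rot: [-3.105, -0.475, -0.001]
force: [-2.2, -1.2, 6.7]
grip_width: 0.0349
grasp_force: 80.5
```

```bash
python3 -m pendant '[[20,0,0,-20,0,0,0],[20,0,0,-60,0,0,0],[20,0,0,-110,0,0,0],[20,0,0,-160,0,0,0],[20,0,0,-205,0,0,0],[20,0,0,-205,0,0,0]]' 80;python3 - <<'E'
from h import *
s=r.observe(); print(s["force"],s["wrist_torque"],s["grip_width"])
move([.602,-.0055,.215],0)
E
```

```text
clock: 7.05
ee_pos: [0.4725, 0.3378, 0.2218]
ee_rot: [-3.104, -0.475, -0.006]
force: [0.2, -0.1, -5.5]
grip_width: 0.0345
grasp_force: 81.5
[ 0.23498885 -0.09010342 -5.50821168] [-0.01824908  0.02523957 -0.00924727] 0.03453668292035303
tcp [0.4725 0.3378 0.2218] tool x [0.954 0.299 0.004] y [ 0.299 -0.954 -0.001] z [ 0.003  0.002 -1.   ]
shift mm [ 20.9 366.3   6.4]
rotvec deg [-0.1 -0.2 17.4]
```

```bash
python3 -m pendant '[[20,2,35,0,0,0,2],[20,5,90,0,0,0,5],[20,8,145,0,0,0,8],[20,11,200,0,0,0,11],[20,14,255,0,0,0,14],[20,18,310,0,0,0,17],[20,20,350,3,0,0,17.4],[20,21,366,6,0,0,17.4]]' 80;python3 -m pendant '[[20,0,0,0,0,0,0],[20,0,0,0,0,0,0]]'
python3 - <<'E'
from h import *
move([.602,-.0055,.182],0)
f=r.grab_frame("wrist"); cv2.imwrite("pics/w6.png",cv2.resize(f["image"][60:360,170:470,::-1],None,fx=2,fy=2))
E
```

```text
clock: 8.05
ee_pos: [0.601, -0.0079, 0.2118]
ee_rot: [3.141, -0.004, -0.003]
force: [0.0, 1.0, -4.9]
grip_width: 0.0342
grasp_force: 81.6
clock: 8.3
ee_pos: [0.6009, -0.0041, 0.2127]
ee_rot: [-3.141, -0.002, 0.001]
force: [0.6, 0.1, -5.6]
grip_width: 0.0343
grasp_force: 81.6
tcp [ 0.6009 -0.0041  0.2127] tool x [ 1.     0.001 -0.001] y [ 0.001 -1.    -0.001] z [-0.001  0.001 -1.   ]
shift mm [ 1.2  1.5 30.7]
rotvec deg [-0.   0.   0.1]
```

View pics/w6.png

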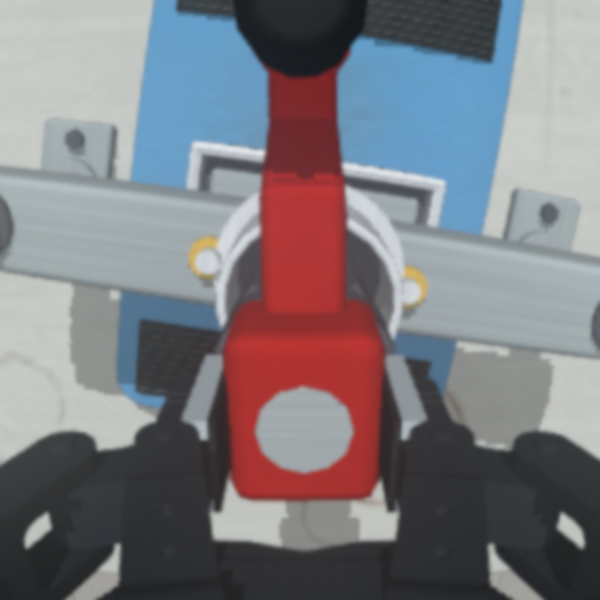

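The crank is held straight. The cap centre is at crop (304,430), so full-frame (322,275). I'll check its offset from the TCP.

Run:
```python
from h import *
f=r.grab_frame("wrist"); s=r.observe()
print(f["cx"],f["cy"],plane(fray(f,322-.2,275-.2),s["ee_pos"][2]-.0148+.0685).round(4)-np.array(s["ee_pos"]))
move([.602,-.0055,.182],0)
```

```text
321.74289489456726 199.72482927302278 [-3.00454485e-06  4.71740648e-04  5.37317318e-02]
tcp [ 0.601  -0.0042  0.2131] tool x [ 1.     0.002 -0.   ] y [ 0.002 -1.    -0.   ] z [-0.  0. -1.]
shift mm [ 1.   1.3 31.1]
rotvec deg [-0.   0.   0.1]
```

```bash
python3 -m pendant '[[20,1,1.3,10,0,0,0],[20,1,1.3,20,0,0,0],[20,1,1.3,25,0,0,0],[20,1,1.3,29,0,0,0],[20,1,1.3,32,0,0,0],[20,1,1.3,34,0,0,0],[20,1,1.3,36,0,0,0],[20,1,1.3,36,0,0,0]]' 80
```

```text
clock: 9.4
ee_pos: [0.6021, -0.0068, 0.1771]
ee_rot: [3.142, 0.0, -0.0]
force: [-0.3, -0.6, -5.5]
grip_width: 0.0346
grasp_force: 81.5
```

```bash
python3 -m pendant '[[20,0,-0.7,3,0,0,0],[20,0,-0.7,5,0,0,0],[20,0,-0.7,7,0,0,0],[20,0,-0.7,9,0,0,0],[20,0,-0.7,10,0,0,0],[20,0,-0.7,11,0,0,0],[20,0,-0.7,12,0,0,0],[20,0,-0.7,12,0,0,0]]' 80
```

```text
clock: 10.4
ee_pos: [0.6023, -0.0061, 0.1654]
ee_rot: [3.142, -0.0, 0.001]
force: [-0.7, 0.1, -1.4]
grip_width: 0.0343
grasp_force: 82.0
```

```bash
python3 -m pendant '[[20,0,0,1,0,0,0],[20,0,0,1.5,0,0,0],[20,0,0,2,0,0,0],[20,0,0,2,0,0,0]]' 80
```

```text
clock: 10.9
ee_pos: [0.6028, -0.0062, 0.1652]
ee_rot: [-3.141, -0.0, -0.004]
force: [-7.1, 2.3, 27.5]
grip_width: 0.0343
grasp_force: 85.9
```

```bash
python3 -m pendant '[[20,0,0,-1,0,0,-5],[20,0,0,-1,0,0,-12],[20,0,0,-1.5,0,0,-20],[20,0,0,-2.2,0,0,-28],[20,0,0,-2.9,0,0,-36],[20,0,0,-3.6,0,0,-44],[20,0,0,-4.3,0,0,-52],[20,0,0,-5,0,0,-60]]' 100;python3 - <<'E'
from h import *
s=r.observe(); print(s["wrist_torque"],s["joint_pos"]); move([.602,-.0055,.17],np.radians(60))
E
```

```text
clock: 11.9
ee_pos: [0.6023, -0.0057, 0.1693]
ee_rot: [-2.717, -1.577, -0.002]
force: [-5.5, 3.6, 13.6]
grip_width: 0.0342
grasp_force: 100.0
[ 0.79413909  1.45016663 -0.47627034] [-0.22972843  0.81971545  0.40358177  1.42981207 -0.35807096  0.96385921
 -0.25554719]
tcp [ 0.6023 -0.0057  0.1693] tool x [0.496 0.868 0.001] y [ 0.868 -0.496  0.001] z [ 0.001  0.001 -1.   ]
shift mm [ 0.  -0.4 -0.7]
rotvec deg [ 0.  -0.1  0.2]
```

```bash
python3 -m pendant '[[20,0,0,-0.7,0,0,-8],[20,0,0,-1.3,0,0,-16],[20,0,0,-2,0,0,-24],[20,0,0,-2.7,0,0,-32],[20,0,0,-3.3,0,0,-40],[20,0,0,-4,0,0,-48],[20,0,0,-4.7,0,0,-56],[20,0,0,-5.3,0,0,-64]]' 100; python3 -m pendant '[[20,0,0,-0.7,0,0,-8],[20,0,0,-1.3,0,0,-16],[20,0,0,-2,0,0,-24],[20,0,0,-2.7,0,0,-32],[20,0,0,-3.3,0,0,-40],[20,0,0,-4,0,0,-48],[20,0,0,-4.7,0,0,-56],[20,0,0,-4.7,0,0,-56]]' 100;python3 - <<'E'
from h import *
s=r.observe(); print(s["wrist_torque"],s["joint_pos"]); move([.602,-.0055,.17],np.radians(180))
E
```

```text
clock: 12.9
ee_pos: [0.6022, -0.0059, 0.1746]
ee_rot: [1.469, 2.776, 0.001]
force: [-5.1, 2.0, 13.6]
grip_width: 0.0343
grasp_force: 100.2
clock: 13.9
ee_pos: [0.6025, -0.0061, 0.1793]
ee_rot: [-0.003, 3.14, 0.0]
force: [-3.3, 2.4, 13.4]
grip_width: 0.0338
grasp_force: 100.3
[ 0.32410406  1.08819386 -0.03653482] [ 0.05587766  0.77630068 -0.20751222  1.40544599  0.17496106  0.97639721
  1.38090045]
tcp [ 0.6025 -0.0061  0.1793] tool x [-1.    -0.002 -0.001] y [-0.002  1.     0.   ] z [ 0.001  0.    -1.   ]
shift mm [0.5 0.6 9.3]
rotvec deg [0.  0.1 0.1]
```

```bash
python3 -m pendant '[[20,0,0,-0.7,0,0,-8],[20,0,0,-1.3,0,0,-16],[20,0,0,-1.8,0,0,-22],[20,0,0,-1.8,0,0,-22],[20,0,0,-2.8,0,0,-17]]' 100; python3 -m pendant '[[20,0,0,-4,0,0,0],[20,0,0,-10,0,0,0],[20,0,0,-20,0,0,0],[20,0,0,-35,0,0,0],[20,0,0,-50,0,0,0],[20,0,0,-50,0,0,0]]' 100;python3 - <<'E'
from h import *
s=r.observe(); print(s["force"],s["grip_width"]); move([.472,.3375,.233],np.radians(17.5))
E
```

```text
clock: 14.52
ee_pos: [0.6023, -0.0063, 0.1814]
ee_rot: [-0.462, 3.107, -0.0]
force: [0.1, 0.7, -5.6]
grip_width: 0.0339
grasp_force: 99.9
clock: 15.28
ee_pos: [0.6026, -0.006, 0.2322]
ee_rot: [-0.465, 3.105, -0.0]
force: [0.0, 0.2, -5.8]
grip_width: 0.0336
grasp_force: 100.2
[ 0.04209217  0.19628556 -5.84501887] 0.033573865090410986
tcp [ 0.6026 -0.006   0.2322] tool x [-0.956 -0.293 -0.002] y [-0.293  0.956 -0.001] z [ 0.002  0.    -1.   ]
shift mm [ 24.3 366.7  -1.1]
rotvec deg [  0.2   0.  179.5]
```

```bash
python3 -m pendant '[[20,1,20,0,0,0,10],[20,3,50,0,0,0,20],[20,5,85,0,0,0,30],[20,8,120,0,0,0,40],[20,10,155,0,0,0,50],[20,12,190,0,0,0,60],[20,15,225,0,0,0,70],[20,17,260,0,0,0,80]]' 100;python3 - <<'E'
from h import *
move([.472,.3375,.15],np.radians(17.5))
E
```

```text
clock: 16.27
ee_pos: [0.5092, 0.2385, 0.2306]
ee_rot: [-1.648, -2.674, 0.001]
force: [0.0, 0.4, -4.7]
grip_width: 0.0341
grasp_force: 100.5
tcp [0.5092 0.2385 0.2306] tool x [-0.449  0.893 -0.   ] y [ 0.893  0.449 -0.001] z [-0. -0. -1.]
shift mm [105.2  11.3  80.6]
rotvec deg [-0.   0.  99.2]
```

```bash
python3 -m pendant '[[20,20,2,0,0,0,10.5],[20,45,5,0,0,0,21],[20,75,8,0,0,0,31.5],[20,105,11,0,0,0,42],[20,105,11,0,0,0,52.5],[20,105,11,0,0,0,63],[20,105,11,0,0,0,73.5],[20,105,11,0,0,0,84]]' 100;python3 - <<'E'
from h import *
move([.472,.3375,.03],np.radians(17.5))
E
```

```text
clock: 17.27
ee_pos: [0.4718, 0.336, 0.2305]
ee_rot: [3.014, 0.884, -0.001]
force: [0.2, 0.0, -5.5]
grip_width: 0.0343
grasp_force: 100.6
tcp [0.4718 0.336  0.2305] tool x [ 0.842  0.54  -0.001] y [ 0.54  -0.842  0.   ] z [-0.001 -0.001 -1.   ]
shift mm [  1.1  -1.2 200.5]
rotvec deg [ 0.   0.  15.2]
```

```bash
python3 -m pendant '[[20,1,-1,10,0,0,8],[20,1,-1,40,0,0,15],[20,1,-1,85,0,0,15],[20,1,-1,130,0,0,15],[20,1,-1,170,0,0,15],[20,1,-1,192,0,0,15],[20,1,-1,200,0,0,15],[20,1,-1,204,0,0,15]]' 100;python3 -m pendant '[[20,0,0,3,0,0,0],[20,0,0,6,0,0,0],[20,0,0,9,0,0,0],[20,0,0,10.5,0,0,0],[20,0,0,11.5,0,0,0],[20,0,0,11.5,0,0,0]]'
```

```text
clock: 18.27
ee_pos: [0.4725, 0.3376, 0.0271]
ee_rot: [3.103, 0.492, 0.0]
force: [0.1, 0.2, -5.0]
grip_width: 0.0342
grasp_force: 100.3
clock: 19.02
ee_pos: [0.4723, 0.3375, 0.0155]
ee_rot: [3.103, 0.491, -0.0]
force: [-0.2, 0.1, -6.0]
grip_width: 0.034
grasp_force: 100.3
```

```bash
python3 -m pendant '[[20,0,0,0.5,0,0,0],[20,0,0,1,0,0,0],[20,0,0,1.5,0,0,0],[20,0,0,1.5,0,0,0]]'
```

```text
clock: 19.52
ee_pos: [0.4724, 0.3375, 0.0149]
ee_rot: [-3.103, -0.491, -0.0]
force: [-5.6, -3.3, 15.4]
grip_width: 0.034
grasp_force: 103.2
```

```bash
python3 -m pendant '[[70,0,0,-0.5,0,0,0],[70,0,0,-0.5,0,0,0],[70,0,0,-0.5,0,0,0],[70,0,0,-15,0,0,0],[70,0,0,-50,0,0,0],[70,0,0,-105,0,0,0],[40,0,0,-160,0,0,0],[35,0,0,-185,0,0,0]]' 30;python3 - <<'E'
from h import *
s=r.observe(); print(s["force"],s["grip_width"]); move([.513,.008,.14],np.radians(171.3))
f=r.grab_frame("wrist"); h=cv2.cvtColor(f["image"],cv2.COLOR_RGB2HSV)
m=((h[...,0]<6)|(h[...,0]>174))&(h[...,1]>150)&(h[...,2]>80); ys,xs=np.nonzero(m[:300]); print(len(xs),xs.mean(),ys.mean(),xs.min(),xs.max(),ys.min(),ys.max())
p=plane(fray(f,xs.mean(),ys.mean()),.05); print("red centroid",p)
cv2.imwrite("pics/w7.png",f["image"][:,:,::-1])
E
```

```text
clock: 20.52
ee_pos: [0.4729, 0.3375, 0.2028]
ee_rot: [-3.102, -0.491, -0.005]
force: [0.3, 0.2, -0.5]
grip_width: 0.0353
grasp_force: 0.0
[ 0.31670744  0.16328642 -0.46905808] 0.035341361179155595
tcp [0.4729 0.3375 0.2028] tool x [0.951 0.309 0.003] y [ 0.309 -0.951 -0.001] z [ 0.003  0.002 -1.   ]
shift mm [-63.8 325.8  62.4]
rotvec deg [ 3.000e-01 -1.000e-01 -1.533e+02]
1389 322.3758099352052 160.26997840172785 307 606 50 200
red centroid [0.49267934 0.34392002 0.05      ]
```

```bash
python3 -m pendant '[[30,-4,20,0,0,0,-10.5],[30,-12,60,0,0,0,-21],[30,-20,105,0,0,0,-31.5],[30,-30,150,0,0,0,-42],[30,-40,195,0,0,0,-52.5],[30,-48,240,0,0,0,-63],[30,-56,285,0,0,0,-73.5],[30,-63,320,0,0,0,-84]]' 30;python3 - <<'E'
from h import *
move([.513,.008,.10],np.radians(171.3))
E
```

```text
clock: 21.58
ee_pos: [0.5113, 0.0114, 0.1997]
ee_rot: [1.971, 2.445, -0.001]
force: [0.2, 0.3, 0.2]
grip_width: 0.0302
grasp_force: 0.0
tcp [0.5113 0.0114 0.1997] tool x [-0.212  0.977 -0.001] y [0.977 0.212 0.   ] z [ 0.001 -0.001 -1.   ]
shift mm [-3.6  0.9 99.7]
rotvec deg [ -0.    0.1 -69. ]
```

```bash
python3 -m pendant '[[30,-3,1,0,0,0,-10.5],[30,-3,1,0,0,0,-21],[30,-3,1,0,0,0,-31.5],[30,-3,1,20,0,0,-42],[30,-3,1,50,0,0,-52.5],[30,-3,1,80,0,0,-63],[30,-3,1,110,0,0,-69],[30,-3,1,135,0,0,-69]]' 30;python3 - <<'E'
from h import *
move([.513,.008,.03],np.radians(171.3)); print(r.observe()["force"])
E
```

```text
clock: 22.58
ee_pos: [0.5129, 0.0104, 0.0635]
ee_rot: [0.245, 3.132, -0.002]
force: [1.0, -0.3, 0.4]
grip_width: 0.03
grasp_force: 0.0
tcp [0.5129 0.0104 0.0635] tool x [-0.988  0.155 -0.   ] y [ 0.155  0.988 -0.001] z [ 0.    -0.001 -1.   ]
shift mm [-0.5 -2.3 33.5]
rotvec deg [-0.1  0.  -0.2]
[ 1.02946292 -0.34594142  0.41433371]
```

```bash
python3 -m pendant '[[30,0,0,6,0,0,0],[30,0,0,12,0,0,0],[30,0,0,18,0,0,0],[30,0,0,24,0,0,0],[30,0,0,30,0,0,0],[30,0,0,34,0,0,0],[30,0,0,37,0,0,0],[30,0,0,39,0,0,0]]' 30
```

```text
clock: 23.58
ee_pos: [0.5129, 0.011, 0.0249]
ee_rot: [-0.246, -3.132, 0.0]
force: [0.1, 0.4, -0.3]
grip_width: 0.0303
grasp_force: 0.0
```

```bash
python3 -m pendant '[[30,0,0,1.5,0,0,0],[30,0,0,3,0,0,0],[30,0,0,4.5,0,0,0],[30,0,0,6,0,0,0],[30,0,0,7,0,0,0],[30,0,0,7,0,0,0]]' 30
```

```text
clock: 24.32
ee_pos: [0.5129, 0.011, 0.0179]
ee_rot: [-0.246, -3.132, 0.0]
force: [0.4, 0.6, 0.6]
grip_width: 0.03
grasp_force: 0.0
```

```bash
python3 -m pendant '[[30,0,0,1.5,0,0,0],[30,0,0,3,0,0,0],[30,0,0,4.5,0,0,0],[30,0,0,6,0,0,0],[30,0,0,7.5,0,0,0],[30,0,0,9,0,0,0],[30,0,0,10,0,0,0],[30,0,0,10,0,0,0]]' 30
```

```text
clock: 25.32
ee_pos: [0.5129, 0.011, 0.008]
ee_rot: [-0.246, -3.132, 0.0]
force: [0.1, 1.0, 1.4]
grip_width: 0.0302
grasp_force: 0.0
```

Run:
```python
from h import *
s=r.observe(); print(s["ee_pos"],s["force"])
f=r.grab_frame("wrist"); cv2.imwrite("pics/w8.png",f["image"][:,:,::-1])
```

```text
[0.51285937 0.01095646 0.00795215] [0.1226721  0.99629113 1.36148093]
```

View pics/w8.png

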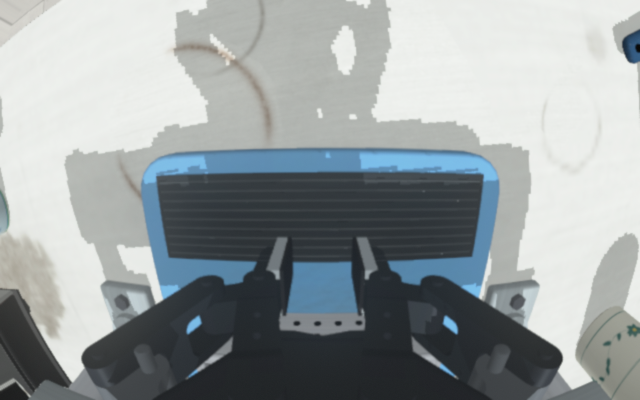

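The open tips sit just above the strip, at about (280,240) and (362,240), close to its rear edge at row 258. I'll shift 8 mm towards the robot and go on down until I feel contact.

```bash
python3 -m pendant '[[30,4,-1,0,0,0,0],[30,8,-2,0,0,0,0],[30,8,-2,1.5,0,0,0],[30,8,-2,3,0,0,0],[30,8,-2,4.5,0,0,0],[30,8,-2,6,0,0,0],[30,8,-2,7,0,0,0],[30,8,-2,8,0,0,0]]' 30
```

```text
clock: 26.38
ee_pos: [0.5047, 0.0102, -0.0]
ee_rot: [0.246, 3.132, -0.0]
force: [0.1, -0.6, -0.0]
grip_width: 0.0299
grasp_force: 0.0
```

```bash
python3 -m pendant '[[30,0,0,1,0,0,0],[30,0,0,2,0,0,0],[30,0,0,3,0,0,0],[30,0,0,4,0,0,0],[30,0,0,5,0,0,0],[30,0,0,5,0,0,0]]' 30
```

```text
clock: 27.12
ee_pos: [0.5046, 0.0102, -0.0051]
ee_rot: [-0.246, -3.132, 0.0]
force: [0.4, 0.0, 0.2]
grip_width: 0.0301
grasp_force: 0.0
```

```bash
python3 -m pendant '[[30,0,0,1,0,0,0],[30,0,0,2,0,0,0],[30,0,0,3,0,0,0],[30,0,0,3,0,0,0]]' 30; python3 -m pendant '[[30,0,0,1,0,0,0],[30,0,0,2,0,0,0],[30,0,0,2,0,0,0]]' 30
```

```text
clock: 27.62
ee_pos: [0.5046, 0.0103, -0.0081]
ee_rot: [-0.246, -3.132, 0.0]
force: [0.5, -0.8, -0.2]
grip_width: 0.0301
grasp_force: 0.0
clock: 28.0
ee_pos: [0.5047, 0.0102, -0.0096]
ee_rot: [0.246, 3.132, -0.0]
force: [-2.6, 0.2, 12.7]
grip_width: 0.0295
grasp_force: 6.8
```

```bash
python3 -m pendant '[[30,0,0,0.4,0,0,0],[30,1,0,0.5,0,0,0],[30,4,0,0.5,0,0,0],[30,8,0,0.5,0,0,0],[30,13,0,0.5,0,0,0],[30,18,0,0.5,0,0,0],[30,23,0,0.5,0,0,0],[30,28,0,0.5,0,0,0]]' 30
python3 - <<'E'
from h import *
f=r.grab_frame("top"); h=cv2.cvtColor(f["image"],cv2.COLOR_RGB2HSV)
a=cv2.imread("pics/top0.png")
b=f["image"][:,:,::-1]
# back edge of board: template track of rear strip area
t=a[143:170,325:385]; m=cv2.matchTemplate(b[130:240,300:410],t,cv2.TM_CCOEFF_NORMED); print(cv2.minMaxLoc(m), "orig at",(25,13))
E
```

```text
clock: 29.0
ee_pos: [0.4791, 0.0147, -0.0096]
ee_rot: [0.247, 3.127, 0.001]
force: [7.2, -0.9, 16.9]
grip_width: 0.0298
grasp_force: 8.6
(-0.49008455872535706, 0.9829107522964478, (0, 33), (24, 20)) orig at (25, 13)
```

```bash
python3 -m pendant '[[30,3,0,0,0,0,0],[30,8,0,0,0,0,0],[30,13,0,0,0,0,0],[30,18,0,0,0,0,0],[30,23,0,0,0,0,0],[30,28,0,0,0,0,0],[30,33,0,0,0,0,0],[30,38,0,0,0,0,0]]' 30; python3 -m pendant '[[30,4,0,0,0,0,0],[30,9,0,0,0,0,0],[30,14,0,0,0,0,0],[30,19,0,0,0,0,0],[30,24,0,0,0,0,0],[30,27,0,0,0,0,0],[30,29,0,0,0,0,0],[30,29,0,0,0,0,0]]' 30;  python3 - <<'E'
from h import *
f=r.grab_frame("top")
a=cv2.imread("pics/top0.png")
b=f["image"][:,:,::-1]; cv2.imwrite("pics/top9.png",b)
t=a[143:170,325:385]; m=cv2.matchTemplate(b[130:240,300:410],t,cv2.TM_CCOEFF_NORMED); _,v,_,l=cv2.minMaxLoc(m)
p=plane(ray(f,355,156.5),.022); q=plane(ray(f,355+l[0]-25,156.5+l[1]-13),.022); print(v,l,q-p)
E
```

```text
clock: 30.05
ee_pos: [0.4417, 0.0207, -0.0096]
ee_rot: [0.247, 3.127, 0.001]
force: [7.8, -1.5, 21.0]
grip_width: 0.0304
grasp_force: 10.5
clock: 31.05
ee_pos: [0.4149, 0.0254, -0.0072]
ee_rot: [-0.246, -3.125, 0.002]
force: [-0.2, 0.1, 0.1]
grip_width: 0.03
grasp_force: 0.0
0.7088295817375183 (22, 33) [-0.07397374  0.01095385  0.        ]
```

```bash
python3 -m pendant '[[30,0,0,-8,0,0,0],[30,-8,0,-15,0,0,0],[30,-20,0,-15,0,0,0],[30,-28,0,-15,0,0,0],[30,-28,0,-15,0,0,0]]' 30;  python3 - <<'E'
from h import *
s=r.observe(); print(s["joint_pos"])
f=r.grab_frame("side"); np.save("s9.npy",f["image"]); b=np.ascontiguousarray(f["image"][:,:,::-1]); a=cv2.imread("pics/side0.png")
# near (right) long edge front corner region & rear strip tracking
for n,(y0,y1,x0,x1) in {"rear":(208,264,375,420),"front":(208,266,292,325)}.items():
    t=a[y0:y1,x0:x1]; m=cv2.matchTemplate(b[190:300,240:430],t,cv2.TM_CCOEFF_NORMED); _,v,_,l=cv2.minMaxLoc(m)
    c=np.array([(x0+x1)/2,(y0+y1)/2]); d=c+[240+l[0]-x0,190+l[1]-y0]
    print(n,round(v,2),d-c,(plane(ray(f,*d),.022)-plane(ray(f,*c),.022)).round(4))
h=cv2.cvtColor(f["image"],cv2.COLOR_RGB2HSV); 
move([.444,.021,-.006],np.radians(171.3))
E
```

```text
clock: 31.72
ee_pos: [0.4429, 0.0209, 0.0077]
ee_rot: [-0.247, -3.125, 0.002]
force: [-1.0, -0.4, 0.2]
grip_width: 0.0301
grasp_force: 0.0
[-0.09206569  0.90143788 -0.04794892  2.11497678  0.27447245  0.13763935
  1.01921305]
rear 0.77 [-28.   0.] [-0.0788  0.0117  0.    ]
front 0.83 [-30.   0.] [-0.0839  0.0124  0.    ]
tcp [0.4425 0.0209 0.0077] tool x [-0.988  0.157  0.007] y [ 0.157  0.988 -0.002] z [-0.007 -0.    -1.   ]
shift mm [-1.6  0.3 13.7]
rotvec deg [-0.1 -0.4 -0.3]
```

```bash
python3 -m pendant '[[30,-1,0,6,0,0,0],[30,-1,0,12,0,0,0],[30,-1,0,15,0,0,0],[30,-1,0,16.5,0,0,0],[30,-1,0,17.3,0,0,0],[30,-1,0,17.3,0,0,0]]' 30
```

```text
clock: 32.52
ee_pos: [0.4435, 0.0208, -0.0095]
ee_rot: [-0.246, -3.125, 0.002]
force: [-0.0, -0.1, 2.0]
grip_width: 0.03
grasp_force: 1.2
```

```bash
python3 -m pendant '[[30,0,0,0.8,0,0,0],[30,1,0,1.1,0,0,0],[30,4,0,1.2,0,0,0],[30,8,0,1.2,0,0,0],[30,12,0,1.3,0,0,0],[30,16,0,1.3,0,0,0],[30,18,0,1.3,0,0,0],[30,18,0,1.3,0,0,0]]' 30;  python3 - <<'E'
from h import *
f=r.grab_frame("side"); b=np.ascontiguousarray(f["image"][:,:,::-1]); a=cv2.imread("pics/side0.png")
for n,(y0,y1,x0,x1) in {"rear":(208,264,375,420),"front":(208,266,292,325)}.items():
    t=a[y0:y1,x0:x1]; m=cv2.matchTemplate(b[190:300,240:430],t,cv2.TM_CCOEFF_NORMED); _,v,_,l=cv2.minMaxLoc(m)
    c=np.array([(x0+x1)/2,(y0+y1)/2]); d=c+[240+l[0]-x0,190+l[1]-y0]
    print(n,round(v,2),d-c,(plane(ray(f,*d),.022)-plane(ray(f,*c),.022)).round(4))
E
```

```text
clock: 33.52
ee_pos: [0.4282, 0.0238, -0.0098]
ee_rot: [-0.247, -3.13, -0.0]
force: [8.1, -0.2, 28.4]
grip_width: 0.0298
grasp_force: 14.4
rear 0.61 [-32.   0.] [-0.0901  0.0133  0.    ]
front 0.78 [-35.   0.] [-0.0978  0.0145 -0.    ]
```

```bash
python3 -m pendant '[[30,0,0,-6,0,0,0],[30,0,0,-30,0,0,0],[30,0,0,-80,0,0,0],[30,0,0,-135,0,0,0],[30,0,0,-190,0,0,0],[30,0,0,-210,0,0,0]]' 30; python3 -m pendant '[[30,-5,50,0,0,0,0],[30,-10,105,0,0,0,0],[30,-15,160,0,0,0,0],[30,-20,215,0,0,0,0],[30,-20,260,0,0,0,0],[30,-20,300,0,0,0,0],[30,-20,300,0,0,0,0],[30,-20,300,0,0,0,0]]'
python3 - <<'E'
from h import *
f=r.grab_frame("top"); im=f["image"]; M=R.from_rotvec(f["rvec"]).as_matrix(); F=200/np.tan(np.radians(f["vertical_fov"])/2)
o=np.array([.602,-.0055]); ex=np.array([.9884,-.152]); ey=np.array([.152,.9884])
def pix(x,y,z):
    w=np.array([*(o+x*ex+y*ey),z]); p=M@w+f["tvec"]; return f["cx"]+F*p[0]/p[2],f["cy"]+F*p[1]/p[2]
xs=np.arange(-.26,.0,.008)
for z in (.068,):
  for y in (-.04,0,.04):
    print(y,[(round(x*1e3),*map(int,im[int(round(v)),int(round(u))])) for x in xs for u,v in [pix(x,y,z)]])
h=cv2.cvtColor(im,cv2.COLOR_RGB2HSV); b=h[...]
m=((h[...,0]>98)&(h[...,0]<115)&(h[...,1]>90)); print("\n".join("".join("#" if m[y,x] else "." for x in range(300,400)) for y in range(140,262,2)))
E
```

```text
clock: 34.33
ee_pos: [0.4278, 0.0237, 0.202]
ee_rot: [-0.247, -3.128, 0.001]
force: [1.2, 0.0, -0.4]
grip_width: 0.0301
grasp_force: 0.0
clock: 35.33
ee_pos: [0.4938, 0.3162, 0.1984]
ee_rot: [-0.246, -3.125, 0.003]
force: [0.5, 0.1, 0.8]
grip_width: 0.0299
grasp_force: 0.0
-0.04 [(-260, 174, 176, 172), (-252, 143, 145, 143), (-244, 117, 137, 154), (-236, 99, 143, 179), (-228, 60, 65, 72), (-220, 56, 59, 60), (-212, 57, 63, 65), (-204, 56, 61, 63), (-196, 65, 67, 68), (-188, 60, 60, 63), (-180, 67, 95, 117), (-172, 75, 107, 132), (-164, 76, 107, 133), (-156, 76, 106, 132), (-148, 84, 107, 128), (-140, 165, 169, 175), (-132, 119, 121, 127), (-124, 65, 66, 71), (-116, 66, 66, 73), (-108, 68, 71, 73), (-100, 63, 66, 71), (-92, 64, 66, 71), (-84, 64, 66, 71), (-76, 67, 65, 69), (-68, 90, 93, 97), (-60, 141, 148, 155), (-52, 86, 112, 139), (-44, 73, 106, 132), (-36, 85, 122, 155), (-28, 98, 125, 152), (-20, 110, 116, 121), (-12, 108, 112, 116), (-4, 139, 142, 147)]
0 [(-260, 176, 176, 174), (-252, 146, 145, 144), (-244, 119, 136, 152), (-236, 97, 139, 175), (-228, 66, 80, 97), (-220, 62, 6
[... 6728 characters left out ...]
..####......................................................####..............................
........####......................................................####..............................
.........###......................................................####..............................
.........###########.............................................#####..............................
............####################.................................####...............................
.........................###################.....................####...............................
....................................#####################........###................................
```

```bash
python3 -c "
from plant import r
print(r.close_job())"
```

```text
the job is handed in; nothing more can be done
None
```

The job is handed in, but no verdict came back: the plate was wound up an estimated 18–20 mm, the crank is back at its old place on the bench, and the mould stands on the board about 100 mm in front of the screw axis.

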